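# Order slide and catch tray in the stockroom

## Task

One of the two dispensers holds the long carton: push its order slide forward, towards the robot's side, to its front end stop so that the carton comes out onto the catch tray, then push the slide fully back to its rear end stop. Then take the long carton off the tray and set it down gently, not dropped, flat and the same way up on the floor of the white tote. Leave the other dispenser with its short carton alone and do not disturb the box, the bottle and the tape roll.

Things in the scene. Friction and masses are not known exactly. Their poses are not given: they have to be found in the camera images.
- dispenser_long: one of two identical fixed sheet-metal dispensers, 265 (x) x 150 mm (y), with the long carton. Origin: centre of underside; -x is its front, towards the robot. Flush floor of lane and tray at z 12 mm. Lane: x 0 to 70 mm, walls and wire guard over it, top at z 68 mm. Open catch tray in front: inside x -127 to 0, y -69 to 69 mm, rim top at z 30 mm
- slide_long (a joint): position of the order slide of dispenser_long, m: 0 = at the rear end stop, grows as it is pushed forward (dispenser's -x), 0.120 = at the front end stop. Stiff, about 2.5 N of friction; it stays where it is left, and may start up to 15 mm forward
- grip_long (a point): centre of the black bar grip of dispenser_long's slide: 76 mm long across (y), 22 mm thick (x), 34 mm tall (z 78 to 112 mm in the dispenser's frame), on a neck over a 100 mm wide pusher plate whose front face is 11 mm in front (-x) of this point. At slide value 0 it is at x 83.5 mm in the dispenser's frame. Nothing stands behind it
- carton_long: the long carton, plain brown cardboard with a pale paper band round its middle, 45 mm (x) x 116 mm (y) x 40 mm tall, under 0.25 kg, starts lying in the lane in front of the pusher. Origin: centre of its underside
- dispenser_short: the other of two identical fixed sheet-metal dispensers, 265 (x) x 150 mm (y), with the short carton. Origin: centre of underside; -x is its front, towards the robot. Flush floor of lane and tray at z 12 mm. Lane: x 0 to 70 mm, walls and wire guard over it, top at z 68 mm. Open catch tray in front: inside x -127 to 0, y -69 to 69 mm, rim top at z 30 mm
- grip_short (a point): centre of the black bar grip of dispenser_short's slide: 76 mm long across (y), 22 mm thick (x), 34 mm tall (z 78 to 112 mm in the dispenser's frame), on a neck over a 100 mm wide pusher plate whose front face is 11 mm in front (-x) of this point. At slide value 0 it is at x 83.5 mm in the dispenser's frame. Nothing stands behind it. To be left alone
- carton_short: the short carton, same look, 45 mm (x) x 66 mm (y) x 40 mm tall, in the lane of dispenser_short; to be left alone. Origin: centre of its underside
- tote: open white plastic basket standing loose on the table, 220 mm (x) x 170 mm (y) x 70 mm tall, walls and floor 5 mm thick, inside 210 x 160 mm. Origin: centre of its underside
- stock_box: closed cardboard box, 180 (x) x 150 (y) x 110 mm tall, a bystander. Origin: centre of its underside
- bottle: black bottle with a white cap, diameter 56 mm, 130 mm tall, a bystander. Origin: centre of its underside
- tape_roll: roll of packing tape lying flat, outer diameter 100 mm, 48 mm tall, a bystander. Origin: centre of its underside
There are look-alikes about, which are no part of the job. Leave any orange or yellow look-alike of the carton_long alone.

How it is judged (in metres and radians):
On the way, in this order (a step that is already met when the one before it is completed fails the run):
1. the slide is at its front end stop (within 5 mm) with the long carton lying flat on the catch tray (value of joint slide_long above 0.115 m and x of carton_long in the frame of dispenser_long between -0.11 and -0.05 m and y of carton_long in the frame of dispenser_long between -0.03 and 0.03 m and z of carton_long in the frame of dispenser_long below 0.025 m and angle between carton_long's own z axis and vertical below 0.15 rad), for 0.1 s.
2. the slide is back at its rear end stop (within 5 mm) with the carton still lying on the catch tray (value of joint slide_long below 0.005 m and x of carton_long in the frame of dispenser_long between -0.11 and -0.05 m and y of carton_long in the frame of dispenser_long between -0.03 and 0.03 m and z of carton_long in the frame of dispenser_long below 0.025 m and angle between carton_long's own z axis and vertical below 0.15 rad), for 0.1 s.
At the end, for the whole second after the job is handed in: The long carton rests released and still, flat (within 7 degrees) on the floor of the upright tote (underside within 12 mm of the tote's underside), and its slide is at the rear end stop (within 8 mm) (x of carton_long in the frame of tote between -0.1 and 0.1 m and y of carton_long in the frame of tote between -0.075 and 0.075 m and z of carton_long in the frame of tote below 0.012 m and angle between carton_long's own z axis and vertical below 0.12 rad and angle between tote's own z axis and vertical below 0.1 rad and height (world z) of tote below 0.01 m and linear speed of carton_long below 0.02 m/s and value of joint slide_long below 0.008 m and contact force between carton_long and the fingers below 0.05 N); the robot touches nothing.
It fails at once if the long carton is let fall into or at the tote (faster than 0.7 m/s, a fall of about 25 mm, while the fingers do not hold it) (horizontal distance between carton_long and tote below 0.17 m and contact force between carton_long and the fingers below 0.05 N and linear speed of carton_long above 0.7 m/s).
It fails at once if the other dispenser is worked: its slide or its short carton moves more than 12 mm (distance of any of grip_short, carton_short from where it was at the start of the episode above 0.012 m).
It fails at once if the stock box, the bottle or the tape roll is pushed more than 25 mm (distance of any of stock_box, bottle, tape_roll from where it was at the start of the episode above 0.025 m).
It also fails if it takes over 72 s, if anything falls off the work surface, if the arm or the gripper's body presses on something with over 40 N, if the wrist force passes 120 N, or if a joint passes its speed limit or range.

## Robot

A 6-joint arm with a two-finger parallel gripper is mounted at the origin on the work surface. World frame = base frame: x ahead of the robot, y to its left, z up, the work surface at z = 0. Lengths are in m, angles in degrees, forces in N, time in s.
With the tool pointing down it reaches from about 0.25 to 0.725 m from the base axis. Payload 9.7 kg.
Tool frame: the origin (TCP) lies midway between the tips of the shut fingers; the grasp point (between the pads) lies 19 mm behind it; z points along the fingers, y is the line along which they close (so a half turn about z gives the same grasp; the last joint's range is limited). The gripper opens to 85 mm and grips with 20 to 120 N. Pads are 22 mm wide; open, the fingers measure 114 mm over their backs; the gripper's body (76 mm by 85 mm) begins 54 mm behind the grasp point. The pads swing forward as they close: fully open they stand 13 mm farther back than shut.
Start: joints at [-71.792, 4.979, 10.078, 95.1, 0, 90], TCP at [0.172, -0.522, 0.231] pointing down, gripper open.
Joint ranges: [-179.16, 179.16], [-48.56, 103.87], [-65.8, 70.77], [-126.05, 130.52], [-82.76, 87.17], [-180, 180]. Speed limits (degrees/s): [127.2, 127.2, 147.25, 180, 180, 180].

## Interface

Orientations are given as [roll, pitch, yaw] about the fixed x, y, z axes, in that order (R = Rz(yaw) Ry(pitch) Rx(roll)).
In Python, from workcell import readout, imaging, bot, spotter gives the robot as it stands.
- The arm moves only by the shell command python3 -m jog 'ROWS' [FORCE]. ROWS is JSON, a list of rows, each an object with "rotation": the turn, a rotation vector about the world's x, y, z in degrees, a list of three; "translation": the shift along the world's x, y, z in mm, a list of three; "grip": the finger opening in mm, from 0 to 85.4. In form: [{"rotation": [wx, wy, wz], "translation": [dx, dy, dz], "grip": grip}, ...]. A call has 1 to 20 rows; each row is the pose to reach, as a shift and turn from the pose commanded when the call began; what a row does not reach only later rows make up. A row lasts 1/10 s, in which the tool goes at most 50 mm and 8.59 degrees, less where a joint would pass 70% of its speed; a pose out of reach is approached as far as the arm can. A call with a gripper value outside its range is refused whole. The fingers move at their own pace and stop on an object; FORCE is the grip in N (left out, the last holds). Time passes only in rows, so rows that repeat a pose let the fingers close. It gives the time, the measured TCP pose, the force, the opening and the grip force at its end, in the units of the state.
- readout.get_obs(): the state, without advancing time (a new reading comes with each control period).
- imaging.camera(name): name is "scene" or "top" or "wrist"; returns (picture, depth): 400x640x3 uint8, red, green, blue; 400x640 float32, m along the optical axis (not along the pixel's ray), 0 where there is no reading.
- imaging.camera_info(name): a dict with "vertical_fov" (degrees; the focal length in pixels is half the picture's height over the tangent of half this angle, whatever the lens; pixels are square), "cx", "cy" (the principal point, pixels), "extrinsics" (4x4, takes a point from camera to world coordinates); the wrist camera has in their place "tool_from_camera" (4x4, takes a point from camera to tool coordinates, whose origin is the TCP and whose axes are the flange's). Camera axes: x right, y down, z forward; pixel columns grow to the right and rows downward; lengths in m; the calibration is good to about 2 mm. A picture is of the moment at which its call begins: read the wrist's pose just before it. camera_info takes no time and is no camera call.
- bot.job_done(): hands the job in; it is judged then, once.
Trained networks look in the newest picture that a camera, given by its name, has taken for a name from the list of things; names that differ only in an ending like _2 or _b are one class to them, and where a whole thing is asked for, a point or a joint stands for the part that bears it (a point fixed in the world has none). Each returns a list of dicts, best first, with "confidence" (0 to 1); they miss things now and then, are a little off and sometimes report something else, mostly with a low value. They report only what shows in the picture. A call takes as long as a camera call. They do not tell look-alikes from the thing itself.
- spotter.spot_in(camera, target): "box" ([centre column, centre row, width, height] in pixels, round what is visible of it).
- spotter.mark_of(camera, target): "uv" ([column, row] in pixels: a listed point, or the origin of a listed thing).
The state is a dict: "time": time; "q": joint angles; "qd": joint speeds; "joint_efforts": joint torques, N m; "ee_pos": TCP position; "tcp_rot": TCP orientation; "wrist_force": force on the tool from outside, world axes, zero at the start; "torque": the same for the moment, N m; "opening": finger opening in m; "grasp_force": force on a finger pad.
Only numpy, scipy, OpenCV 4.12 (cv2) and the standard library are available. Lean on these libraries where they do the work, as an engineer would, in place of code of your own. Each camera call takes 0.05 s, during which the arm holds its last target. There are 200 camera calls.

## Working session

There is one attempt and no reset: what is moved stays moved. The work goes in short steps, Python scripts to look and compute and a shell command to move; the robot and the scene stay as the last step left them, time stands still between calls to the robot, and variables do not carry over. Pictures are saved under pics/ and viewed, at most 10 in all, crops included, and the job is handed in when it is done.

```bash
mkdir -p pics; ls; cat > h.py <<'E'
import numpy as np, cv2
from scipy.spatial.transform import Rotation as R
from workcell import readout, imaging, bot, spotter
def cam(n):
    o=readout.get_obs(); p,d=imaging.camera(n); i=imaging.camera_info(n)
    f=p.shape[0]/2/np.tan(np.radians(i["vertical_fov"]/2))
    if n=="wrist":
        T=np.eye(4);T[:3,:3]=R.from_euler('xyz',o["tcp_rot"],degrees=True).as_matrix();T[:3,3]=o["ee_pos"]
        E=T@np.array(i["tool_from_camera"])
    else: E=np.array(i["extrinsics"])
    return p,d,f,i["cx"],i["cy"],E
def cloud(d,f,cx,cy,E):
    v,u=np.mgrid[:d.shape[0],:d.shape[1]]
    P=np.stack([(u-cx)/f*d,(v-cy)/f*d,d],-1)@E[:3,:3].T+E[:3,3]
    P[d<=0]=np.nan
    return P
def onplane(u,v,z,f,cx,cy,E):
    r=E[:3,:3]@np.array([(u-cx)/f,(v-cy)/f,1]); return E[:3,3]+r*(z-E[2,3])/r[2]
def save(n,p): cv2.imwrite("pics/"+n,cv2.cvtColor(p,cv2.COLOR_RGB2BGR))
E
python3 - <<'E'
from h import *
print({k:(v if np.isscalar(v) else np.round(v,3).tolist()) for k,v in readout.get_obs().items()})
for n in ("top","scene"):
    c=cam(n); save(n+"1.png",c[0]); P=cloud(*c[1:]); print(n,np.round(c[2:5],1),np.round(c[5],3).tolist())
    for t in ("dispenser_long","grip_long","carton_long","carton_short","tote","stock_box","bottle","tape_roll"):
        for m in spotter.mark_of(n,t)[:4]:
            u,v=m["uv"]; q=P[min(max(int(v),0),399),min(max(int(u),0),639)]
            print(t,np.round([u,v],0),round(m["confidence"],2),np.round(q,3))
E
```

```text
pics
{'time': 0.0, 'q': [-71.789, 5.011, 10.032, 95.099, 0.0, 89.999], 'qd': [0.045, 0.105, 0.059, 0.008, 0.106, -0.002], 'joint_efforts': [-0.004, -52.04, 46.479, 0.016, -0.0, 0.0], 'ee_pos': [0.172, -0.522, 0.231], 'tcp_rot': [-179.923, -0.0, 18.211], 'wrist_force': [0.331, -0.163, 0.572], 'torque': [0.038, -0.013, -0.044], 'grasp_force': 0.0, 'opening': 0.08502884772124236}
top [426.1 317.9 204.2] [[0.001, -0.993, 0.121, 0.451], [-1.0, -0.004, -0.02, 0.093], [0.02, -0.121, -0.992, 1.433], [0.0, 0.0, 0.0, 1.0]]
dispenser_long [301. 210.] 0.68 [0.599 0.12  0.055]
grip_long [300. 190.] 0.52 [0.66  0.123 0.11 ]
carton_long [338. 150.] 0.96 [ 0.804 -0.002  0.04 ]
carton_long [311. 285.] 0.87 [0.361 0.087 0.035]
carton_long [294. 142.] 0.75 [0.835 0.146 0.033]
carton_long [304. 209.] 0.73 [0.603 0.114 0.05 ]
carton_short [376. 216.] 0.85 [ 0.581 -0.125  0.048]
tote [446. 258.] 0.9 [ 0.445 -0.363  0.011]
stock_box [245. 182.] 0.56 [ 0.701  0.316 -0.001]
stock_box [232. 257.] 0.55 [0.448 0.334 0.108]
bottle [425. 190.] 0.76 [ 0.665 -0.284  0.065]
tape_roll [240. 188.] 0.75 [ 0.68   0.332 
[... 312 characters left out ...]
198.] 0.5 [ 0.623 -0.076  0.087]
carton_long [486. 249.] 0.93 [0.539 0.539 0.036]
carton_long [350. 168.] 0.89 [0.372 0.096 0.035]
carton_long [266. 276.] 0.76 [0.827 0.012 0.039]
carton_long [331. 233.] 0.68 [0.678 0.133 0.096]
carton_short [425. 215.] 0.75 [0.538 0.354 0.105]
carton_short [265. 200.] 0.71 [ 0.626 -0.078  0.085]
tote [210. 153.] 0.73 [ 0.441 -0.372  0.003]
tote [332. 234.] 0.43 [0.676 0.139 0.091]
stock_box [425. 213.] 0.81 [0.537 0.356 0.11 ]
bottle [192. 212.] 0.61 [ 0.7   -0.281  0.028]
tape_roll [394. 279.] 0.91 [0.699 0.325 0.002]
tape_roll [269. 197.] 0.22 [ 0.59  -0.088  0.051]
tape_roll [190. 211.] 0.22 [ 0.703 -0.286  0.03 ]
tape_roll [423. 214.] 0.15 [nan nan nan]
```

View pics/top1.png

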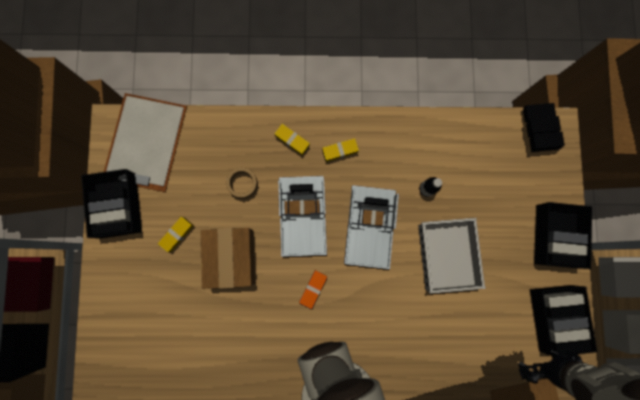

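```bash
python3 - <<'E'
import cv2
p=cv2.imread("pics/top1.png"); cv2.imwrite("pics/top1c.png",cv2.resize(p[125:310,225:425],None,fx=3.2,fy=3.2,interpolation=cv2.INTER_CUBIC))
E
```

```text
(no output)
```

View pics/top1c.png

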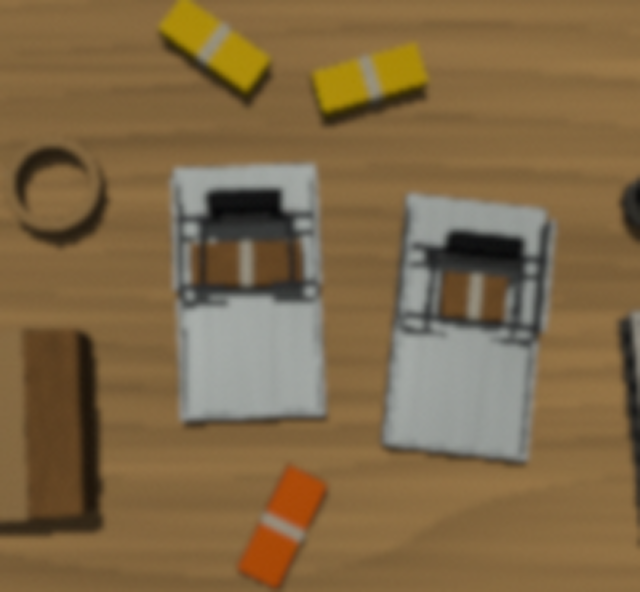

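Candidates for the long carton are the brown one in the left dispenser (302,207), which spans the lane; the brown short one in the right dispenser (375,215); yellow look-alikes at (292,140), (341,150) and (175,234); and an orange one at (313,289). The close crop confirms my choice: the left dispenser holds the long, brown carton with a pale band. The tote is at (452,257).

```bash
python3 - <<'E'
from h import *
c=cam("top"); P=cloud(*c[1:]); im=c[0].astype(int)
X,Y,Z=P[...,0],P[...,1],P[...,2]
def rect(m,n):
    pts=np.stack([X[m],Y[m]],-1).astype(np.float32)*1000
    r=cv2.minAreaRect(pts); print(n,len(pts),np.round(r[0],1),np.round(r[1],1),round(r[2],1),"z",np.round(np.percentile(Z[m],[5,50,95]),3))
grey=(im.max(-1)-im.min(-1)<30)&(im.max(-1)>110)
for n,(x0,x1,y0,y1) in dict(L=(.4,.75,.02,.22),S=(.4,.75,-.22,-.02),tote=(.3,.6,-.48,-.25)).items():
    box=(X>x0)&(X<x1)&(Y>y0)&(Y<y1)
    m=(box&grey&(Z>.004)&(Z<.08)).astype(np.uint8)
    nn,l,s,_=cv2.connectedComponentsWithStats(m); k=1+np.argmax(s[1:,4]); rect(l==k,n)
    # edges of left/right sides -> yaw
    vs,us=np.where(l==k)
    if n!="tote":
        rect(box&(Z>.085)&(Z<.13),n+" grip")
        rect(box&grey&(Z>.006)&(Z<.02),n+" traylow")
        fl=box&(Z>.006)&(Z<.022)
        for side in (-1,1):
            pts=[]
            for v in range(vs.min()+3,vs.max()-2):
                q=us[vs==v]
                if len(q)>15: u=q.max() if side>0 else q.min(); pts.append(onplane(u+side*.5,v,.02,*c[2:])[:2])
            pts=np.array(pts); k1=np.polyfit(pts[:,0],pts[:,1],1); print(n,side,"yaw",np.degrees(np.arctan(k1[0])),"y at x=.6",np.polyval(k1,.6))
    else: rect(box&(Z>.055)&(Z<.085),"tote rim")
E
```

```text
L 1631 [519.7 113.7] [131.  150.1] 2.7 z [0.006 0.011 0.029]
L grip 186 [665.9 121.7] [22.7 73.4] 1.8 z [0.095 0.11  0.114]
L traylow 1876 [588. 117.] [260.4 145.7] 3.0 z [0.007 0.011 0.016]
L -1 yaw -4.635326731768052 y at x=.6 0.17998674861303296
L 1 yaw 2.4917788698105685 y at x=.6 0.044268277039840195
S 1696 [ 484.2 -101.5] [149.3 130.6] 83.8 z [0.006 0.011 0.029]
S grip 187 [ 622.5 -116.7] [76.4 22.3] 83.2 z [0.094 0.11  0.114]
S traylow 2056 [ 552.2 -109.1] [148.1 260.6] 83.2 z [0.007 0.011 0.016]
S -1 yaw -1.7262584862752102 y at x=.6 -0.03133824212515075
S 1 yaw 0.31285406459179504 y at x=.6 -0.17398581666452048
tote 1754 [ 454.7 -366.2] [224.3 176.2] 4.5 z [0.004 0.007 0.072]
tote rim 763 [ 454.5 -365. ] [226.4 179.4] 4.7 z [0.059 0.068 0.073]
```

```bash
python3 -m jog '[{"rotation":[0,0,8],"translation":[49,64,0],"grip":60},{"rotation":[0,0,8],"translation":[49,64,0],"grip":60},{"rotation":[0,0,16],"translation":[99,129,0],"grip":60},{"rotation":[0,0,20],"translation":[148,193,0],"grip":60},{"rotation":[0,0,24],"translation":[148,193,0],"grip":60},{"rotation":[0,0,32],"translation":[198,258,0],"grip":60},{"rotation":[0,0,36],"translation":[247,322,0],"grip":60},{"rotation":[0,0,40],"translation":[247,322,0],"grip":60},{"rotation":[0,0,48],"translation":[296,386,0],"grip":60},{"rotation":[0,0,52],"translation":[346,451,0],"grip":60},{"rotation":[0,0,56],"translation":[346,451,0],"grip":60},{"rotation":[0,0,64],"translation":[395,515,0],"grip":60},{"rotation":[0,0,70],"translation":[445,580,0],"grip":60},{"rotation":[0,0,74.5],"translation":[494,644,0],"grip":60},{"rotation":[0,0,74.5],"translation":[494,644,0],"grip":60},{"rotation":[0,0,74.5],"translation":[494,644,0],"grip":60},{"rotation":[0,0,74.5],"translation":[494,644,0],"grip":60},{"rotation":[0,0,74.5],"translation":[494,644,0],"grip":60},{"rotation":[0,0,74.5],"translation":[494,644,0],"grip":60},{"rotation":[0,0,74.5],"translation":[494,644,0],"grip":60}]' 20
python3 - <<'E'
from h import *
print(np.round(readout.get_obs()["q"],1))
c=cam("wrist"); save("w1.png",c[0]); P=cloud(*c[1:])
X,Y,Z=P[...,0],P[...,1],P[...,2]
def rect(m,n):
    if m.sum()<10: print(n,"none");return
    pts=np.stack([X[m],Y[m]],-1).astype(np.float32)*1000
    r=cv2.minAreaRect(pts); print(n,len(pts),np.round(r[0],1),np.round(r[1],1),round(r[2],1),"z",np.round(np.percentile(Z[m],[5,50,95]),3))
b=(abs(X-.66)<.08)&(abs(Y-.12)<.08)
rect(b&(Z>.107)&(Z<.118),"grip top")
E
```

```text
time: 2.95
ee_pos: [0.6655, 0.1208, 0.2316]
tcp_rot: [180.0, 0.0, 92.7]
wrist_force: [0.2, -0.9, -0.1]
opening: 0.0603
grasp_force: 0.0
[10.3 23.8 32.8 99.  -0.  97.6]
grip top 1654 [669.4 123.2] [21.7 74.3] 2.2 z [0.109 0.112 0.113]
```

View pics/w1.png

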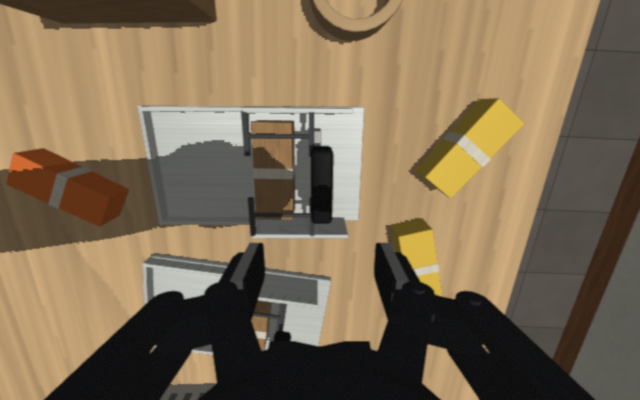

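The wrist view shows the grip bar of the left dispenser at (321,185), with the brown carton at (272,172) under the guard. The gap between the open fingers is centred on the bar in x.

```bash
python3 -m jog '[{"rotation":[0,0,-0.4],"translation":[2,2,-45],"grip":60},{"rotation":[0,0,-0.4],"translation":[2,2,-90],"grip":60},{"rotation":[0,0,-0.4],"translation":[2,2,-120],"grip":60},{"rotation":[0,0,-0.4],"translation":[2,2,-145],"grip":60},{"rotation":[0,0,-0.4],"translation":[2,2,-147],"grip":60},{"rotation":[0,0,-0.4],"translation":[2,2,-147],"grip":60},{"rotation":[0,0,-0.4],"translation":[2,2,-147],"grip":20},{"rotation":[0,0,-0.4],"translation":[2,2,-147],"grip":20},{"rotation":[0,0,-0.4],"translation":[2,2,-147],"grip":20},{"rotation":[0,0,-0.4],"translation":[2,2,-147],"grip":20},{"rotation":[0,0,-0.4],"translation":[2,2,-147],"grip":20},{"rotation":[0,0,-0.4],"translation":[2,2,-147],"grip":20}]' 25
```

```text
time: 4.2
ee_pos: [0.6685, 0.1236, 0.0861]
tcp_rot: [179.9, -0.0, 92.3]
wrist_force: [-1.1, -1.3, 7.4]
opening: 0.0215
grasp_force: 25.7
```

```bash
python3 -m jog '[{"rotation":[0,0,0],"translation":[-8,-0.3,0],"grip":20},{"rotation":[0,0,0],"translation":[-17,-0.7,0],"grip":20},{"rotation":[0,0,0],"translation":[-26,-1,0],"grip":20},{"rotation":[0,0,0],"translation":[-35,-1.5,0],"grip":20},{"rotation":[0,0,0],"translation":[-44,-1.9,0],"grip":20},{"rotation":[0,0,0],"translation":[-53,-2.3,0],"grip":20},{"rotation":[0,0,0],"translation":[-62,-2.7,0],"grip":20},{"rotation":[0,0,0],"translation":[-71,-3,0],"grip":20},{"rotation":[0,0,0],"translation":[-80,-3.4,0],"grip":20},{"rotation":[0,0,0],"translation":[-88,-3.8,0],"grip":20},{"rotation":[0,0,0],"translation":[-95,-4.1,0],"grip":20},{"rotation":[0,0,0],"translation":[-101,-4.4,0],"grip":20},{"rotation":[0,0,0],"translation":[-106,-4.6,0],"grip":20},{"rotation":[0,0,0],"translation":[-110,-4.8,0],"grip":20},{"rotation":[0,0,0],"translation":[-113,-4.9,0],"grip":20},{"rotation":[0,0,0],"translation":[-115,-5,0],"grip":20},{"rotation":[0,0,0],"translation":[-115,-5,0],"grip":20}]'
```

```text
time: 5.9
ee_pos: [0.5538, 0.1188, 0.086]
tcp_rot: [179.8, -0.0, 92.3]
wrist_force: [1.4, 0.2, 6.1]
opening: 0.0218
grasp_force: 25.8
```

```bash
python3 -m jog '[{"rotation":[0,0,0],"translation":[-1.5,0,0],"grip":20},{"rotation":[0,0,0],"translation":[-3,0,0],"grip":20},{"rotation":[0,0,0],"translation":[-4,0,0],"grip":20},{"rotation":[0,0,0],"translation":[-4,0,0],"grip":20}]'
```

```text
time: 6.3
ee_pos: [0.5509, 0.1187, 0.086]
tcp_rot: [179.7, -0.0, 92.3]
wrist_force: [7.9, -0.4, 3.9]
opening: 0.0214
grasp_force: 25.5
```

```bash
python3 -m jog '[{"rotation":[0,0,0],"translation":[-2,0,0],"grip":20},{"rotation":[0,0,0],"translation":[-3,0,0],"grip":20},{"rotation":[0,0,0],"translation":[-3,0,0],"grip":20},{"rotation":[0,0,0],"translation":[-3,0,0],"grip":20}]'
python3 - <<'E'
from h import *
c=cam("top"); P=cloud(*c[1:]); save("top2.png",cv2.resize(c[0][160:300,240:420],None,fx=4,fy=4))
im=c[0].astype(int);X,Y,Z=P[...,0],P[...,1],P[...,2]
m=(abs(X-.52)<.08)&(abs(Y-.11)<.08)&(Z>.035)&(Z<.06)&(im[...,0]-im[...,2]>25)
print(m.sum(),np.round([X[m].min(),X[m].max(),Y[m].min(),Y[m].max()],3))
E
```

```text
time: 6.7
ee_pos: [0.5507, 0.1187, 0.0861]
tcp_rot: [179.4, -0.0, 92.3]
wrist_force: [24.6, -0.0, -4.0]
opening: 0.0215
grasp_force: 26.4Traceback (most recent call last):
  File "<stdin>", line 5, in <module>
    return umr_minimum(a, axis, None, out, keepdims, initial, where)
ValueError: zero-size array to reduction operation minimum which has no identity
```

View pics/top2.png

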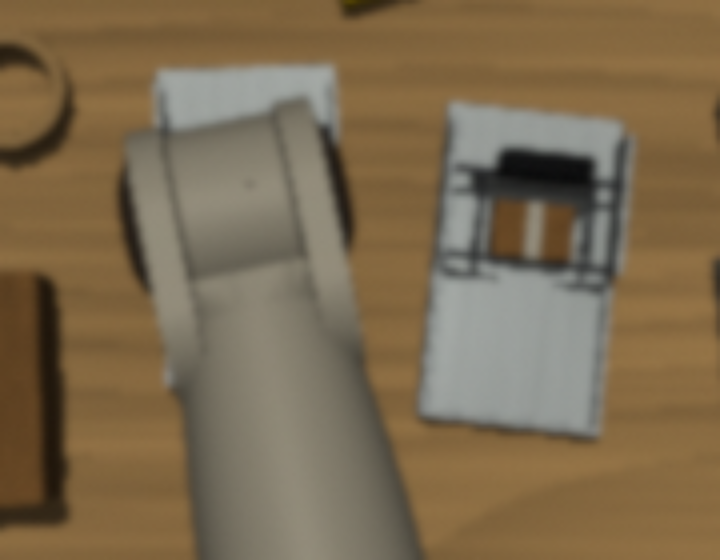

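The arm hides the tray in this view, so I'll measure the carton with the wrist camera. The force rose with no further motion, so the slide is at its front stop.

```bash
cat >> h.py <<'E'
def carton(n,x,y,z0=.043,z1=.062):
    c=cam(n); P=cloud(*c[1:]); X,Y,Z=P[...,0],P[...,1],P[...,2]; im=c[0].astype(int)
    m=(abs(X-x)<.09)&(abs(Y-y)<.09)&(Z>z0)&(Z<z1)
    nn,l,s,_=cv2.connectedComponentsWithStats(m.astype(np.uint8))
    for k in range(1,nn):
        if s[k,4]<150: continue
        m=l==k; r=cv2.minAreaRect(np.stack([X[m],Y[m]],-1).astype(np.float32)*1000)
        print(s[k,4],np.round(r[0],1),np.round(r[1],1),round(r[2],1),"z",np.round(np.percentile(Z[m],[5,50,95]),4),"rgb",np.median(im[m],0))
    return c
E
python3 -c "
from h import *
c=carton('wrist',.52,.115); save('w2.png',c[0])"
```

```text
8546 [523.2 121.7] [ 55.4 107. ] 2.4 z [0.0514 0.0525 0.0568] rgb [83. 69. 50.]
```

View pics/w2.png

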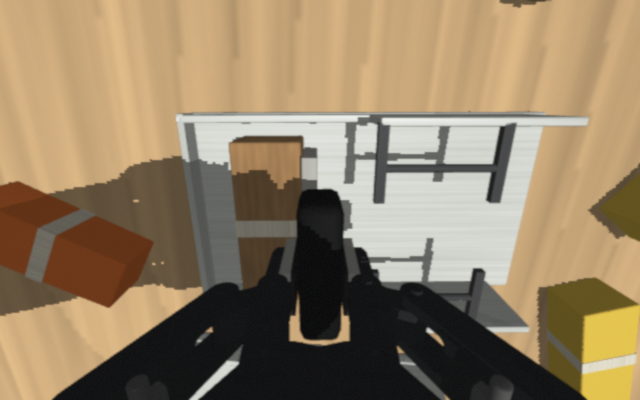

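The carton lies flat on the tray against the pusher, at (265,200). Now I'll push the slide back.

```bash
python3 -m jog '[{"rotation":[0,0,0],"translation":[4,0.2,0],"grip":20},{"rotation":[0,0,0],"translation":[9,0.5,0],"grip":20},{"rotation":[0,0,0],"translation":[18,0.7,0],"grip":20},{"rotation":[0,0,0],"translation":[28,1.1,0],"grip":20},{"rotation":[0,0,0],"translation":[38,1.5,0],"grip":20},{"rotation":[0,0,0],"translation":[48,1.9,0],"grip":20},{"rotation":[0,0,0],"translation":[58,2.3,0],"grip":20},{"rotation":[0,0,0],"translation":[68,2.7,0],"grip":20},{"rotation":[0,0,0],"translation":[78,3.2,0],"grip":20},{"rotation":[0,0,0],"translation":[88,3.6,0],"grip":20},{"rotation":[0,0,0],"translation":[98,4,0],"grip":20},{"rotation":[0,0,0],"translation":[106,4.4,0],"grip":20},{"rotation":[0,0,0],"translation":[112,4.7,0],"grip":20},{"rotation":[0,0,0],"translation":[116,5,0],"grip":20},{"rotation":[0,0,0],"translation":[119,5,0],"grip":20},{"rotation":[0,0,0],"translation":[121,5,0],"grip":20},{"rotation":[0,0,0],"translation":[122,5,0],"grip":20},{"rotation":[0,0,0],"translation":[122,5,0],"grip":20}]'
```

```text
time: 8.6
ee_pos: [0.6683, 0.1236, 0.0861]
tcp_rot: [179.9, -0.0, 92.3]
wrist_force: [-0.7, -1.6, 8.7]
opening: 0.0216
grasp_force: 26.6
```

```bash
python3 -m jog '[{"rotation":[0,0,0],"translation":[1.5,0,0],"grip":20},{"rotation":[0,0,0],"translation":[3,0,0],"grip":20},{"rotation":[0,0,0],"translation":[4,0,0],"grip":20},{"rotation":[0,0,0],"translation":[4,0,0],"grip":20},{"rotation":[0,0,0],"translation":[4,0,0],"grip":20}]'
```

```text
time: 9.1
ee_pos: [0.6711, 0.1237, 0.086]
tcp_rot: [-180.0, -0.0, 92.3]
wrist_force: [-9.1, -0.6, 10.6]
opening: 0.0215
grasp_force: 27.0
```

```bash
python3 -m jog '[{"rotation":[0,0,0],"translation":[-1,0,0],"grip":20},{"rotation":[0,0,0],"translation":[-1,0,0],"grip":60},{"rotation":[0,0,0],"translation":[-1,0,0],"grip":60},{"rotation":[0,0,0],"translation":[-1,0,0],"grip":60},{"rotation":[0,0,0],"translation":[-1,0,0],"grip":60},{"rotation":[0,0,0],"translation":[-1,0,30],"grip":60},{"rotation":[0,0,0],"translation":[-1,0,75],"grip":66},{"rotation":[0,0,0],"translation":[-40,-2,114],"grip":66},{"rotation":[0,0,0],"translation":[-85,-4,114],"grip":66},{"rotation":[0,0,0],"translation":[-130,-6,114],"grip":66},{"rotation":[0,0,0],"translation":[-155,-7,114],"grip":66},{"rotation":[0,0,0],"translation":[-155,-7,114],"grip":66},{"rotation":[0,0,0],"translation":[-155,-7,114],"grip":66}]'
python3 -c "
from h import *
print(readout.get_obs()['ee_pos'],readout.get_obs()['opening'])
c=carton('wrist',.52,.115); save('w3.png',c[0])
P=cloud(*c[1:]);X,Y,Z=P[...,0],P[...,1],P[...,2];m=(abs(X-.66)<.06)&(abs(Y-.12)<.08)&(Z>.107)&(Z<.118)
print('grip',m.sum(),cv2.minAreaRect(np.stack([X[m],Y[m]],-1).astype(np.float32)*1000) if m.any() else '')"
```

```text
time: 10.4
ee_pos: [0.517, 0.1166, 0.1988]
tcp_rot: [179.9, -0.0, 92.3]
wrist_force: [0.4, 0.8, -0.1]
opening: 0.066
grasp_force: 0.0
[0.51703353 0.11663607 0.19876887] 0.06604167500027365
4557 [518.7 117.3] [ 45.3 115.3] 2.5 z [0.0512 0.0524 0.0536] rgb [155. 120.  82.]
grip 2173 ((671.5397338867188, 122.96087646484375), (21.764612197875977, 75.26793670654297), 2.4008383750915527)
```

View pics/w3.png

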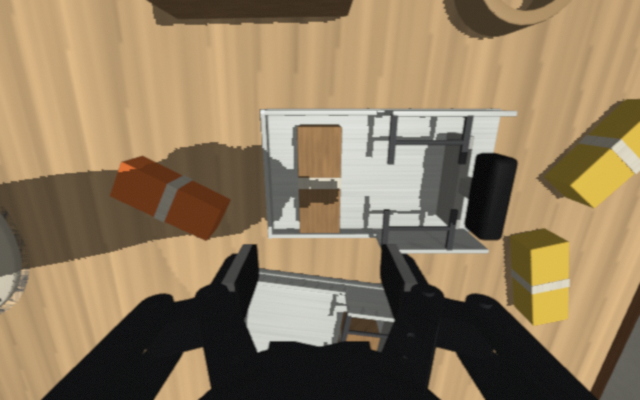

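The carton lies flat on the tray at (320,180), and the slide grip is back at (490,195). Next is the grasp.

```bash
python3 -m jog '[{"rotation":[0,0,0.1],"translation":[1.6,0.7,-45],"grip":66},{"rotation":[0,0,0.1],"translation":[1.6,0.7,-90],"grip":66},{"rotation":[0,0,0.1],"translation":[1.6,0.7,-130],"grip":66},{"rotation":[0,0,0.1],"translation":[1.6,0.7,-160],"grip":66},{"rotation":[0,0,0.1],"translation":[1.6,0.7,-177],"grip":66},{"rotation":[0,0,0.1],"translation":[1.6,0.7,-177],"grip":66},{"rotation":[0,0,0.1],"translation":[1.6,0.7,-177],"grip":66},{"rotation":[0,0,0.1],"translation":[1.6,0.7,-177],"grip":40},{"rotation":[0,0,0.1],"translation":[1.6,0.7,-177],"grip":40},{"rotation":[0,0,0.1],"translation":[1.6,0.7,-177],"grip":40},{"rotation":[0,0,0.1],"translation":[1.6,0.7,-177],"grip":40},{"rotation":[0,0,0.1],"translation":[1.6,0.7,-177],"grip":40}]' 30
```

```text
time: 11.65
ee_pos: [0.5195, 0.1175, 0.0228]
tcp_rot: [179.8, -0.0, 92.4]
wrist_force: [1.2, 0.2, 6.3]
opening: 0.0447
grasp_force: 32.7
```

```bash
python3 -m jog '[{"rotation":[0,0,0],"translation":[0,0,20],"grip":40},{"rotation":[0,0,0],"translation":[0,0,60],"grip":40},{"rotation":[0,0,0],"translation":[0,0,100],"grip":40},{"rotation":[0,0,0],"translation":[0,0,145],"grip":40},{"rotation":[0,0,0],"translation":[-5,-35,150],"grip":40},{"rotation":[0,0,0.5],"translation":[-10,-75,150],"grip":40},{"rotation":[0,0,1],"translation":[-16,-115,150],"grip":40},{"rotation":[0,0,1],"translation":[-21,-155,150],"grip":40},{"rotation":[0,0,1],"translation":[-26,-195,150],"grip":40},{"rotation":[0,0,1],"translation":[-32,-235,150],"grip":40},{"rotation":[0,0,1.5],"translation":[-37,-275,150],"grip":40},{"rotation":[0,0,1.5],"translation":[-42,-315,150],"grip":40},{"rotation":[0,0,2],"translation":[-48,-355,150],"grip":40},{"rotation":[0,0,2],"translation":[-53,-395,150],"grip":40},{"rotation":[0,0,2],"translation":[-59,-435,150],"grip":40},{"rotation":[0,0,2],"translation":[-63,-470,150],"grip":40},{"rotation":[0,0,2],"translation":[-64,-483,150],"grip":40},{"rotation":[0,0,2],"translation":[-64,-483,150],"grip":40},{"rotation":[0,0,2],"translation":[-64,-483,150],"grip":40},{"rotation":[0,0,2],"translation":[-64,-483,150],"grip":40}]'
python3 -c "
from h import *
o=readout.get_obs();print(o['ee_pos'],o['tcp_rot'],o['opening'])
c=cam('wrist'); save('w4.png',c[0])
P=cloud(*c[1:]);X,Y,Z=P[...,0],P[...,1],P[...,2];m=(abs(X-.4545)<.15)&(abs(Y+.365)<.13)&(Z>.06)&(Z<.078)
print(m.sum(),cv2.minAreaRect(np.stack([X[m],Y[m]],-1).astype(np.float32)*1000))"
```

```text
time: 13.65
ee_pos: [0.4548, -0.3645, 0.1715]
tcp_rot: [180.0, -0.0, 94.5]
wrist_force: [-0.1, 0.1, -0.7]
opening: 0.0447
grasp_force: 31.8
[ 0.45478871 -0.36453873  0.17151183] [ 1.79990712e+02 -1.08285472e-02  9.44798418e+01] 0.044724911805045675
7852 ((457.49761962890625, -365.1483459472656), (225.73934936523438, 179.0689697265625), 4.886787414550781)
```

View pics/w4.png

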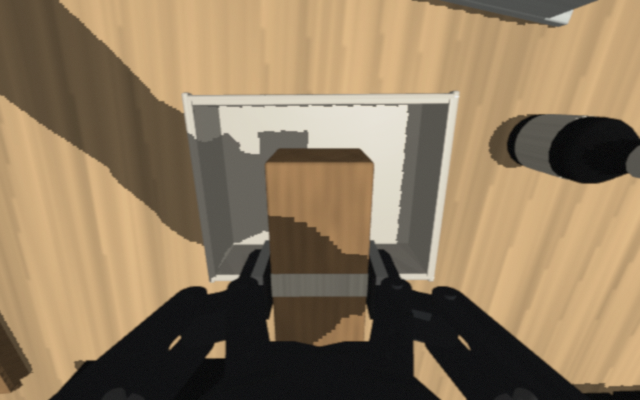

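The wrist view shows the carton held level over the tote: carton centre about (320,250), tote rim from (188,95) to (458,95) at its far edge. I'll lower it now.

```bash
python3 -m jog '[{"rotation":[0,0,0.3],"translation":[1.5,-0.5,-30],"grip":40},{"rotation":[0,0,0.3],"translation":[1.5,-0.5,-65],"grip":40},{"rotation":[0,0,0.3],"translation":[1.5,-0.5,-100],"grip":40},{"rotation":[0,0,0.3],"translation":[1.5,-0.5,-125],"grip":40},{"rotation":[0,0,0.3],"translation":[1.5,-0.5,-140],"grip":40},{"rotation":[0,0,0.3],"translation":[1.5,-0.5,-148],"grip":40},{"rotation":[0,0,0.3],"translation":[1.5,-0.5,-152],"grip":40},{"rotation":[0,0,0.3],"translation":[1.5,-0.5,-154],"grip":40},{"rotation":[0,0,0.3],"translation":[1.5,-0.5,-155.5],"grip":40},{"rotation":[0,0,0.3],"translation":[1.5,-0.5,-155.5],"grip":40},{"rotation":[0,0,0.3],"translation":[1.5,-0.5,-155.5],"grip":40}]'
```

```text
time: 14.8
ee_pos: [0.4562, -0.3665, 0.0164]
tcp_rot: [180.0, 0.0, 94.7]
wrist_force: [0.6, -0.7, -1.2]
opening: 0.0445
grasp_force: 31.9
```

```bash
python3 -m jog '[{"rotation":[0,0,0],"translation":[0,0,-0.7],"grip":40},{"rotation":[0,0,0],"translation":[0,0,-1.5],"grip":40},{"rotation":[0,0,0],"translation":[0,0,-1.5],"grip":40}]'
```

```text
time: 15.1
ee_pos: [0.4562, -0.3665, 0.0158]
tcp_rot: [179.9, 0.1, 94.7]
wrist_force: [-3.1, 2.3, 9.3]
opening: 0.0449
grasp_force: 33.0
```

Contact confirmed: 9 N upward. Now I'll release and retreat.

```bash
python3 -m jog '[{"rotation":[0,0,0],"translation":[0,0,0.5],"grip":66},{"rotation":[0,0,0],"translation":[0,0,0.5],"grip":66},{"rotation":[0,0,0],"translation":[0,0,0.5],"grip":66},{"rotation":[0,0,0],"translation":[0,0,0.5],"grip":66},{"rotation":[0,0,0],"translation":[0,0,0.5],"grip":66},{"rotation":[0,0,0],"translation":[0,0,15],"grip":66},{"rotation":[0,0,0],"translation":[0,0,45],"grip":66},{"rotation":[0,0,0],"translation":[0,0,90],"grip":66},{"rotation":[0,0,0],"translation":[0,0,140],"grip":66},{"rotation":[0,0,0],"translation":[0,0,185],"grip":66},{"rotation":[0,0,0],"translation":[0,0,185],"grip":66},{"rotation":[0,0,0],"translation":[0,0,185],"grip":66},{"rotation":[0,0,0],"translation":[0,0,185],"grip":66}]'
python3 -c "
from h import *
c=carton('wrist',.456,-.366,.036,.056); save('w5.png',c[0])
carton('top',.62,.12,.09,.12)"
```

```text
time: 16.4
ee_pos: [0.4557, -0.366, 0.1987]
tcp_rot: [-180.0, -0.0, 94.7]
wrist_force: [-0.2, -0.4, -0.7]
opening: 0.0658
grasp_force: 0.0
4367 [ 457.6 -366.9] [ 45.5 116.1] 4.5 z [0.0442 0.0454 0.0466] rgb [144. 111.  75.]
1027 [ 463.7 -444.9] [148.6   2. ] 4.9 z [0.0371 0.0464 0.0548] rgb [88. 85. 78.]
183 [668.6 121.5] [22.5 73.2] 1.8 z [0.0973 0.1096 0.1142] rgb [20. 21. 21.]
```

View pics/w5.png

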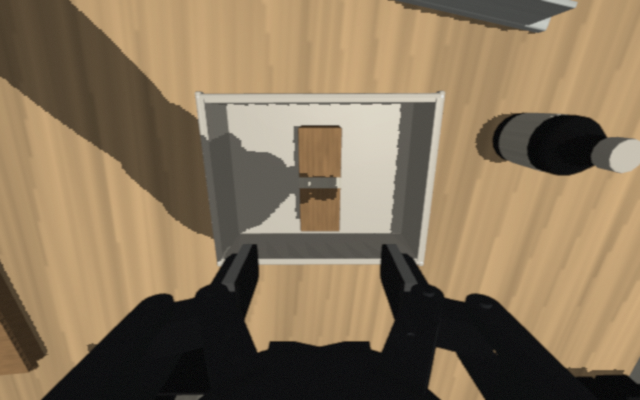

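The carton lies flat in the tote at (320,180) with its top at z 45 mm, and the slide is at the rear. I'm handing it in.

```bash
python3 -c "
from workcell import bot
print(bot.job_done())"
```

```text
the job is handed in; nothing more can be done
None
```

The job is handed in at about 16.5 s of the 72 s allowed; no verdict came back. The long carton was dispensed, its slide was pushed back to the rear stop, and it was set down flat near the middle of the tote floor, with nothing else touched.

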